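# Set the ratchet rest and lay the bangle mandrel across

### The arm

A 7-joint arm with a two-finger parallel gripper is mounted at the origin on the work surface. World frame = base frame: x ahead of the robot, y to its left, z up, the work surface at z = 0. Lengths are in m, angles in degrees, forces in N, time in s.
With the tool pointing down it reaches from about 0.425 to 1.025 m from the base axis. Payload 9.4 kg.
Tool frame: the origin (TCP) lies midway between the tips of the shut fingers; the grasp point (between the pads) lies 19 mm behind it; z points along the fingers, y is the direction in which the jaws open and shut (so a half turn about z gives the same grasp; the last joint's range is limited). The gripper opens to 93 mm and grips with 3 to 60 N. Pads are 15 mm wide; open, the fingers measure 128 mm over their backs; the gripper's body (75 mm by 188 mm) begins 65 mm behind the grasp point.
Start: joints at [-80.082, 34.337, -0.143, 91.639, 0.103, 54.024, -4.572], TCP at [0.179, 0.702, 0.219] pointing down, gripper open.
Joint ranges: [-147.43, 147.43], [-19.82, 112.94], [-74.19, 73.91], [6.32, 146.72], [-59.91, 239.91], [6.04, 106.73], [-150.56, 150.56]. Speed limits (degrees/s): [127.2, 127.2, 172.46, 172.46, 180, 180, 180].

### API

Orientations are given as [roll, pitch, yaw] about the fixed x, y, z axes, in that order (R = Rz(yaw) Ry(pitch) Rx(roll)).
In Python, from rig import ctrl gives the robot as it stands.
- The arm moves only by the tool step_arm, never from a script. Its argument "rows" is a list of rows, each an object with "delta_pos": the shift along the tool's x, y, z in m, a list of three; "twist": the turn about the tool's z in degrees. In form: [{"delta_pos": [x, y, z], "twist": twist}, ...]. A call has 1 to 10 rows; each row shifts and turns the commanded pose from where the row before left it, along the tool's axes as they then stand; what a row does not reach is not made up. A row lasts 1/12 s, in which the tool goes at most 41.7 mm and 7.16 degrees, less where a joint would pass 70% of its speed; a pose out of reach is approached as far as the arm can. A call with a gripper value outside its range is refused whole. "gripper" is the closure in counts, from 0 (fully open) to 255 (shut), set as the call begins (left out, the last holds). The fingers move at their own pace and stop on an object; the grip force is fixed at half the most. Time passes only in rows, so rows that do not move let the fingers close. It gives the time, the measured TCP pose, the force and the opening at its end, in the units of the state.
- ctrl.read_state(): the state, without advancing time (a new reading comes with each control period).
- ctrl.camera(name): name is "scene" or "top"; returns a dict with "color" (384x512x3 uint8, red, green, blue), "vfov" (degrees; the focal length in pixels is half the picture's height over the tangent of half this angle, whatever the lens; pixels are square), "cx", "cy" (the principal point, pixels), "extrinsics" (4x4, takes a point from camera to world coordinates). Camera axes: x right, y down, z forward; pixel columns grow to the right and rows downward; lengths in m; the calibration is good to about 2 mm. A picture is of the moment at which its call begins. There is no depth.
- ctrl.hand_in(): hands the job in, once; it reports no verdict.
Trained networks look in a picture, given as the dict that the camera call returned (one of the last four; its "shot" number tells which), for a name from the list of things; names that differ only in an ending like _2 or _b are one class to them, and where a whole thing is asked for, a point or a joint stands for the part that bears it (a point fixed in the world has none). Each returns a list of dicts, best first, with "p" (0 to 1); they miss things now and then, are a little off and sometimes report something else, mostly with a low value. They report only what shows in the picture. A call takes as long as a camera call. They do not tell look-alikes from the thing itself.
- ctrl.spot_in(label, picture): "point" ([x, y, z] in m, in world coordinates, good to about 4 mm: the middle of the surface that is visible of it).
- ctrl.regions_of(label, picture): "mask" (384x512 bool, what is visible of it).
The state is a dict: "t": time; "joint_positions": joint angles; "joint_vel": joint speeds; "joint_efforts": joint torques, N m; "position": TCP position; "tool_rot": TCP orientation; "ft_force": force on the tool from outside, world axes, zero at the start; "torque": the same for the moment, N m; "gripper_width": finger opening in m.
Only numpy, scipy, OpenCV 4.12 (cv2) and the standard library are available. Lean on these libraries where they do the work, as an engineer would, in place of code of your own. Each camera call takes 0.05 s, during which the arm holds its last target.

### The job

Get the bangle mandrel ready for planishing. Raise the ladder column of the ratchet stand, past as many rungs as it takes, to the notch that brings its V rest to about the height of the V rest on the pillar, as closely as the notches allow, and let it down gently until the pawl carries it by itself. Then take the steel mandrel from its wooden cradle and lay it gently in both V rests, bridging them, without dropping or forcing anything; leave the hammer, the bangle and the tin where they are.

Things in the scene. Friction and masses are not known exactly. Their poses are not given: they have to be found in the camera images.
- stand: ratchet stand, bolted down: grey base plate 120 (x) x 100 (y) x 12 mm, origin at the centre of its underside, z up. A guide sleeve on its post holds the ladder column upright with 1.25 mm play. On the sleeve's +x side a brass gravity pawl noses into the column's windows: a rising rung swings it out, it falls back below the rung within 0.3 s and then holds that rung
- post_top (a point): top of the stand's 16 mm steel post, 165 mm above the bench. The grey sleeve (75 mm tall, 52 mm wide) with the pawl is clamped on this post, its top 130 to 144 mm high, the pawl up to 20 mm above that; where exactly is not reported, so notch heights must be felt. It stays as clamped. Sleeve and pawl are small castings: more than 35 N from the column (push, knock or wedging) harms them
- column: loose steel ladder column, 0.4 to 0.63 kg, 36 (y) x 12 (x) x 190 mm, five 6 mm rungs 18 mm apart, a V rest on top. Origin: centre of its foot, z up along it. At the start the foot stands on the base plate, no rung held. It first catches when raised 14 to 28 mm, then every 18 mm; to catch, it must be raised about 4 mm above where it will hang. It cannot come back below a caught rung
- rest_v (a point): bottom line of the 90 degree V groove on top of the ladder column, at mid-length; the groove runs along y of the column and is 14 mm deep, 30 mm long. Grip this V rest from above across its flat outer cheeks, 46 mm apart along x, which reach from 12 mm below to 16 mm above this point; nothing is beside them
- pillar: pillar rest, bolted to the bench 220 to 260 mm from the stand along the stand's +y and parallel to it: round grey foot 76 mm across, 30 mm pillar, on top a V rest of the same shape as the column's, locked at a height that differs each time. Origin: centre of the foot's underside
- pillar_v (a point): bottom line of the V groove on the pillar, at mid-length; runs along y of the stand; at the start 30 to 64 mm higher than rest_v
- cradle: fixed wooden cradle, board 60 (x) x 240 (y) x 12 mm with two notched uprights 85 mm either side of the middle, 46 mm wide and 42 mm tall; origin at the centre of its underside
- mandrel: loose straight steel tube, 26 mm across and 320 mm long, 0.4 to 0.6 kg, black bands at the ends; origin at its centre, its length along its own y axis. It lies in the cradle with its axis 44 mm above the bench, and is free between the uprights. In a V rest its axis lies 18.4 mm above the bottom of the groove
- hammer: planishing hammer 220 mm long with wooden handle lying on the bench, a bystander; origin at mid-length, underside
- bangle: brass bangle 72 mm across and 14 mm high lying on the bench, a bystander; origin at the centre of its underside
- tin: round grey tin 68 mm across and 60 mm high with steel lid, a bystander; origin at the centre of its underside
Mind the look-alikes: they are no part of the job. Leave any green or purple look-alike of the column alone.

How it is judged (in metres and radians):
On the way, in this order (a step that is already met when the one before it is completed fails the run):
1. the ladder column hangs on the pawl by itself, let go and at rest, its V rest within 12 mm of the pillar's in height (z of column in the frame of stand above 0.024 m and angle between column's own z axis and vertical below 0.08 rad and linear speed of column below 0.01 m/s and contact force between each of the arm, the fingers and column below 0.05 N and z of rest_v in the frame of pillar_v between -0.012 and 0.012 m), for 0.3 s.
2. the mandrel rests in both V rests (contact force between mandrel and column above 0.4 N and contact force between mandrel and pillar above 0.4 N), for 0.2 s.
At the end, for the whole second after the job is handed in: Column hangs on its pawl, over 12 mm up, upright, its V rest within 12 mm in height of the pillar's; mandrel rests in both Vs, its middle within 8 mm of the groove line, along the stand's y within 0.09 rad; all at rest, let go (all of step 2 and z of column in the frame of stand above 0.024 m and angle between column's own z axis and vertical below 0.08 rad and linear speed of each of column, mandrel below 0.01 m/s and z of rest_v in the frame of pillar_v between -0.012 and 0.012 m and x of mandrel in the frame of rest_v between -0.008 and 0.008 m and angle between the y axis of mandrel and the y axis of stand, either way round below 0.09 rad); the robot touches nothing.
It fails at once if the column is let fall: it moves at over 0.12 m/s while nothing holds it (linear speed of column above 0.12 m/s and contact force between each of the fingers, the arm and column below 0.05 N).
It fails at once if the mandrel is let fall: it moves at over 0.2 m/s while nothing holds it (linear speed of mandrel above 0.2 m/s and contact force between each of the fingers, the arm and mandrel below 0.05 N).
It fails at once if the column pushes, knocks or wedges in the stand with more than 35 N (contact force between column and stand above 35 N).
It fails at once if the mandrel is knocked or pressed on either V rest with more than 35 N (contact force between mandrel and pillar above 35 N or contact force between mandrel and column above 35 N).
It fails at once if a bystander is moved more than 20 mm (distance of any of hammer, bangle, tin from where it was at the start of the episode above 0.02 m).
It also fails if it takes over 51 s, if anything falls off the work surface, if the arm or the gripper's body presses on something with over 40 N, if the wrist force passes 120 N, or if a joint passes its speed limit or range.

## Working session

There is one attempt and no reset: what is moved stays moved. The work goes in short steps, Python scripts to look and compute and a tool call to move; the robot and the scene stay as the last step left them, time stands still between calls to the robot, and variables do not carry over. Pictures are saved under pics/ and viewed, and the job is handed in when it is done.

Besides the shell and the picture viewer there is one more tool, called after "Call:" as a command line: name --argument value ..., lists and objects as JSON in quotes. step_arm: Moves the arm, as the interface text tells. Its arguments: {"type":"object","properties":{"rows":{"type":"array"},"gripper":{"type":"number"}},"required":["rows"]}

```bash
mkdir -p pics; cat > h.py <<'E'
import numpy as np, cv2
from rig import ctrl
def proj(c,p):
    E=np.array(c["extrinsics"]);f=c["color"].shape[0]/2/np.tan(np.radians(c["vfov"])/2)
    q=np.linalg.inv(E)@np.append(p,1);return np.array([c["cx"]+f*q[0]/q[2],c["cy"]+f*q[1]/q[2]])
def ray(c,u,v):
    E=np.array(c["extrinsics"]);f=c["color"].shape[0]/2/np.tan(np.radians(c["vfov"])/2)
    d=E[:3,:3]@np.array([(u-c["cx"])/f,(v-c["cy"])/f,1]);return E[:3,3],d
def at_z(c,u,v,z):
    o,d=ray(c,u,v);return o+d*(z-o[2])/d[2]
def save(c,n,crop=None,s=1):
    im=c["color"][:,:,::-1]
    if crop: im=im[crop[1]:crop[3],crop[0]:crop[2]]
    cv2.imwrite("pics/"+n,cv2.resize(im,None,fx=s,fy=s,interpolation=cv2.INTER_CUBIC))
E
python3 - <<'E'
from h import *
np.set_printoptions(precision=4,suppress=True)
for n in("scene","top"):
    c=ctrl.camera(n);save(c,n+"0.png",s=1.5)
    print(n,c["vfov"],c["cx"],c["cy"]);print(np.array(c["extrinsics"]))
    for l in["stand","post_top","column","rest_v","pillar","pillar_v","cradle","mandrel","hammer","bangle","tin"]:
        for r in ctrl.spot_in(l,c)[:3]:
            print(l,np.round(r["point"],4),round(r["p"],2),proj(c,r["point"]).round(0))
print(ctrl.read_state())
E
```

```text
scene 54.72386385931353 253.35624531784845 193.1370448480461
[[-0.2004  0.6264 -0.7533  1.3943]
 [ 0.9795  0.1458 -0.1393  0.1141]
 [ 0.0226 -0.7658 -0.6427  0.8689]
 [ 0.      0.      0.      1.    ]]
stand [ 0.6351 -0.0982  0.0124] 0.82 [229. 241.]
post_top [ 0.6374 -0.0965  0.016 ] 0.74 [229. 241.]
post_top [0.5451 0.3301 0.0067] 0.35 [369. 244.]
column [ 0.6288 -0.1154  0.2062] 0.84 [222. 191.]
column [ 0.7483 -0.1018  0.1345] 0.75 [216. 241.]
column [0.6311 0.0015 0.1903] 0.66 [263. 202.]
rest_v [ 0.6332 -0.1148  0.2052] 0.74 [222. 192.]
rest_v [ 0.6325 -0.0025  0.187 ] 0.67 [262. 203.]
rest_v [ 0.7488 -0.1026  0.1326] 0.62 [216. 241.]
pillar [0.628  0.1174 0.1262] 0.94 [303. 225.]
pillar [0.626  0.1183 0.2656] 0.89 [309. 186.]
pillar [0.4645 0.023  0.0098] 0.24 [276. 211.]
pillar_v [0.628  0.1174 0.1262] 0.94 [303. 225.]
pillar_v [0.626  0.1183 0.2656] 0.89 [309. 186.]
pillar_v [0.4645 0.023  0.0098] 0.24 [276. 211.]
cradle [0.4638 0.0235 0.0084] 0.86 [276. 212.]
mandrel [0.4529 0.0369 0.0521] 0.96 [282. 200.]
hammer [ 0.6138 -0.3168  0.0194] 0.55 [165. 224.]
bangle [ 0.6286 -0
[... 1122 characters left out ...]
61  0.0139] 0.48 [290. 189.]
hammer [ 0.5869 -0.3429  0.0258] 0.6 [369. 194.]
hammer [0.6136 0.1103 0.1464] 0.23 [215. 185.]
tin [0.7191 0.3079 0.0648] 0.65 [151. 154.]
{'t': 1.2, 'joint_positions': array([-80.0815,  34.3366,  -0.1439,  91.6393,   0.103 ,  54.0234,
        -4.5712]), 'joint_vel': array([ 0.001 , -0.0601,  0.0118, -0.0396, -0.0105,  0.0831, -0.0194]), 'joint_efforts': array([ -0.0007, -76.4839,   1.4959, -25.2712,  -0.0525,   0.0105,
         0.    ]), 'position': array([0.1792, 0.7025, 0.2186]), 'tool_rot': array([179.999 ,   0.0021, 165.6897]), 'ft_force': array([-0.5632,  0.8026, -0.0799]), 'torque': array([-0.0124,  0.006 , -0.0303]), 'gripper_width': 0.09287695349919624}
```

View pics/scene0.png

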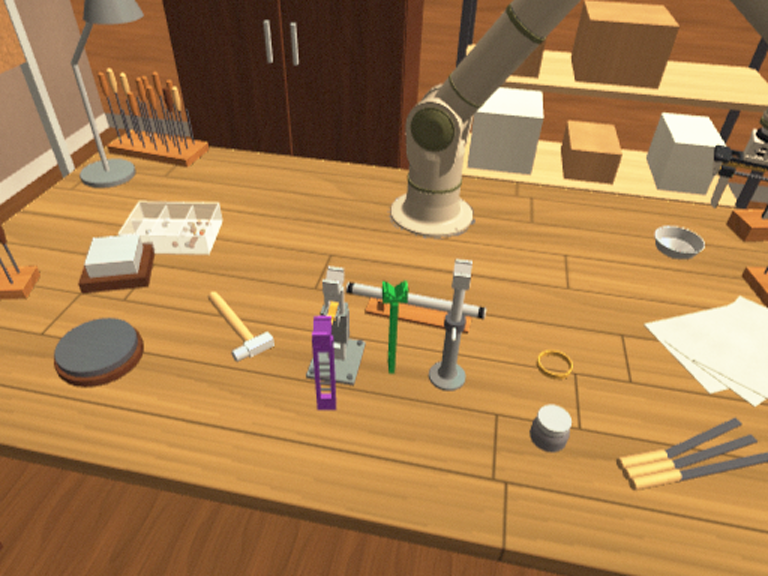

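View pics/top0.png

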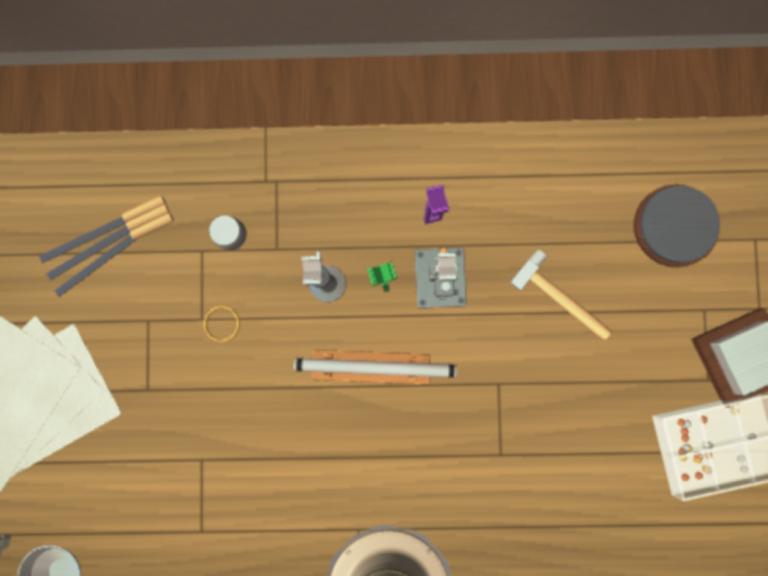

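```bash
python3 - <<'E'
from h import *
a=ctrl.camera("scene");b=ctrl.camera("top")
save(a,"s1.png",(195,165,335,275),5.7);save(b,"t1.png",(190,155,320,255),6)
import pickle;pickle.dump((a,b),open("ab.pkl","wb"))
E
```

```text
(no output)
```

View pics/s1.png

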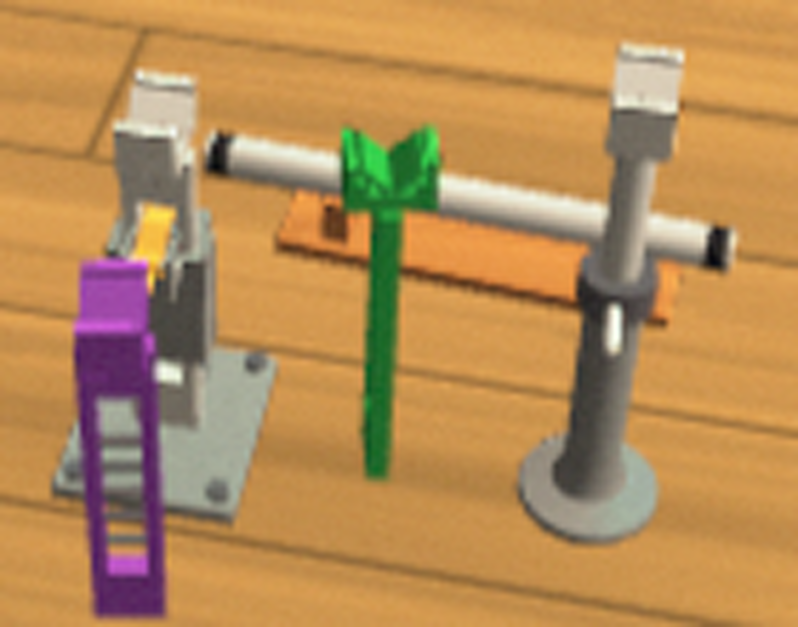

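View pics/t1.png

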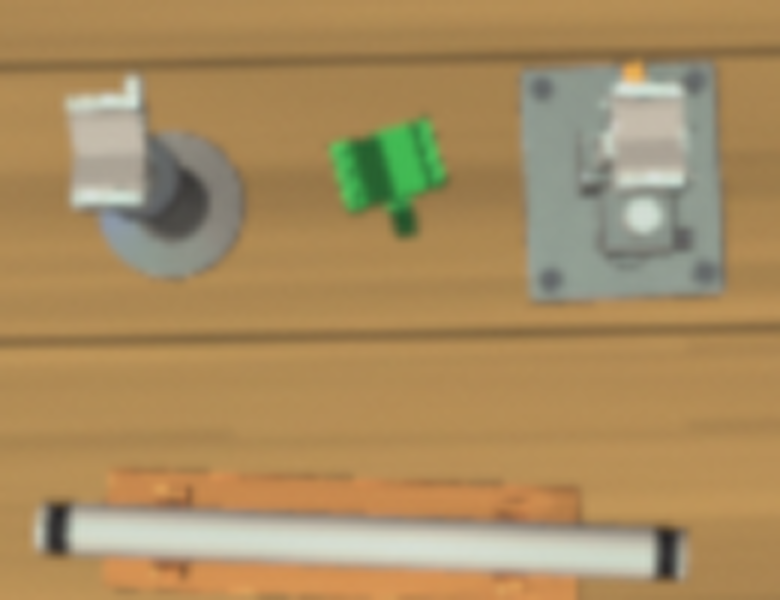

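```bash
cat >> h.py <<'E'
def tri(a,pa,b,pb):
    o1,d1=ray(a,*pa);o2,d2=ray(b,*pb);d1=d1/np.linalg.norm(d1);d2=d2/np.linalg.norm(d2)
    A=np.stack([d1,-d2],1);s=np.linalg.lstsq(A,o2-o1,rcond=None)[0]
    p,q=o1+s[0]*d1,o2+s[1]*d2
    return (p+q)/2,np.linalg.norm(p-q)
E
python3 - <<'E'
from h import *
import pickle;a,b=pickle.load(open("ab.pkl","rb"))
np.set_printoptions(precision=4,suppress=True)
S=lambda x,y:(x/5.7+195-.5,y/5.7+165-.5)
T=lambda x,y:(x/6+190-.5,y/6+155-.5)
for n,s,t in[("pil low -y",(617,47),(142,206)),("pil low +y",(685,52),(72,206)),("pil hi -y",(611,105),(140,95)),("pil hi +y",(677,110),(68,100)),
 ("col low -y",(137,73),(685,184)),("col low +y",(197,79),(611,184)),("col hi -y",(117,124),(685,88)),("col hi +y",(178,133),(613,87))]:
    print(n,*tri(a,S(*s),b,T(*t)))
# stand base corners, z=.012
C=np.array([at_z(b,*T(*p),.012) for p in[(523,70),(712,62),(723,293),(531,300)]])
print(C,C.mean(0)); print("edges",[np.linalg.norm(C[i]-C[i-1]) for i in range(4)])
for i,j in((3,0),(2,1)): d=C[j]-C[i];print("yaw x",np.degrees(np.arctan2(d[1],d[0])))
for i,j in((1,0),(2,3)): d=C[j]-C[i];print("yaw y",np.degrees(np.arctan2(-d[0],d[1])))
C2=np.array([at_z(a,*S(*p),.012) for p in[(232,519),(53,488),(274,355)]]);print(C2)
print("post top",at_z(b,*T(643,215),.165))
f=at_z(b,*T(172,205),.006);print("pillar foot",f, at_z(a,*S(588,487),.006))
# mandrel axis
m=[at_z(b,*T(*p),.052) for p in[(37,527),(688,553)]];print("mandrel",m,np.linalg.norm(m[0]-m[1]),(m[0]+m[1])/2)
d=m[0]-m[1];print("yaw",np.degrees(np.arctan2(-d[0],d[1])))
m=[at_z(a,*S(*p),.044) for p in[(211,152),(728,247)]];print("mandrel scene",m,np.linalg.norm(m[0]-m[1]),(m[0]+m[1])/2)
for p in[(107,480),(578,490),(105,580)]: print("cradle",at_z(b,*T(*p),.012))
E
```

```text
pil low -y [0.5925 0.0991 0.2809] 0.0034232350342883306
pil low +y [0.5928 0.1293 0.2834] 0.0012760034022799604
pil hi -y [0.6391 0.1001 0.2826] 0.0017194848836963972
pil hi +y [0.6375 0.1298 0.2839] 0.002661524096872102
col low -y [ 0.6014 -0.1319  0.2314] 0.0024891065322098067
col low +y [ 0.602  -0.1004  0.2337] 0.0041203746861229905
col hi -y [ 0.643  -0.1316  0.2321] 0.0003986229316858607
col hi +y [ 0.6441 -0.1007  0.2331] 0.0006446671127671074
[[ 0.6805 -0.066   0.012 ]
 [ 0.6825 -0.1627  0.012 ]
 [ 0.5642 -0.165   0.012 ]
 [ 0.5627 -0.0675  0.012 ]] [ 0.6225 -0.1153  0.012 ]
edges [np.float64(0.11787674051282317), np.float64(0.09669069642678113), np.float64(0.1183327843191577), np.float64(0.09758442132418671)]
yaw x 0.6848517115460576
yaw x 1.1189950303706693
yaw y 1.1852841565635022
yaw y 0.9149279279864598
[[ 0.6865 -0.0663  0.012 ]
 [ 0.6866 -0.164   0.012 ]
 [ 0.564  -0.0717  0.012 ]]
post top [ 0.593  -0.1161  0.165 ]
pillar foot [0.6155 0.1154 0.006 ] [0.6179 0.1141 0.006 ]
mandrel [array([0.4536, 0.1796, 0.052 ]), array([ 0.4348, -0.1408,  0.052 ])] 0.32100228989940727 [0.4442 0.0194 0.052 ]
yaw -3.3650805642536583
mandrel scene [array([ 0.4342, -0.1408,  0.044 ]), array([0.4499, 0.1737, 0.044 ])] 0.31479897120258116 [0.442  0.0165 0.044 ]
cradle [0.4757 0.1496 0.012 ]
cradle [ 0.466 -0.089  0.012]
cradle [0.4253 0.1512 0.012 ]
```

Call:
step_arm --rows '[{"delta_pos": [0,0,-0.013],"twist": 7},{"delta_pos": [0,0,-0.013],"twist": 7},{"delta_pos": [0,0,-0.013],"twist": 7},{"delta_pos": [0,0,-0.013],"twist": 7},{"delta_pos": [0,0,-0.013],"twist": 7},{"delta_pos": [0,0,-0.013],"twist": 7},{"delta_pos": [0,0,-0.013],"twist": 7},{"delta_pos": [0,0,-0.013],"twist": 7},{"delta_pos": [0,0,-0.013],"twist": 7},{"delta_pos": [0,0,-0.013],"twist": 7}]'

```text
t: 2.13
position: [0.1791, 0.7024, 0.3494]
tool_rot: [-180.0, -0.0, 95.4]
ft_force: [-0.7, 0.6, 0.4]
gripper_width: 0.0931
```

```bash
cat >> h.py <<'E'
from scipy.spatial.transform import Rotation as Ro
def go(target,yaw=None):
    s=ctrl.read_state();R=Ro.from_euler("xyz",s["tool_rot"],degrees=True).as_matrix()
    d=R.T@(np.array(target)-s["position"])
    print("t",round(s["t"],2),"pos",s["position"].round(4),"rot",np.round(s["tool_rot"],2),"w",round(s["gripper_width"],4),"F",np.round(s["ft_force"],2),"q",np.round(s["joint_positions"],0))
    print("tool delta",d.round(4),"rows",np.linalg.norm(d)/.0417)
    if yaw is not None: print("twist",(s["tool_rot"][2]-yaw+180)%360-180)
E
python3 -c "
from h import *
go([.6226,-.116,.349],91.3)"
```

```text
t 2.13 pos [0.1791 0.7024 0.3494] rot [-1.7999e+02 -1.0000e-02  9.5350e+01] w 0.0931 F [-0.65  0.58  0.43] q [-92.  30.  20.  84. -11.  69. -65.]
tool delta [-8.562e-01  3.652e-01  2.000e-04] rows 22.323337556214327
twist 4.054261779188664
```

Call:
step_arm --rows '[{"delta_pos": [-0.0342,0.0146,0],"twist": 0},{"delta_pos": [-0.0342,0.0146,0],"twist": 0},{"delta_pos": [-0.0342,0.0146,0],"twist": 0},{"delta_pos": [-0.0342,0.0146,0],"twist": 0},{"delta_pos": [-0.0342,0.0146,0],"twist": 0},{"delta_pos": [-0.0342,0.0146,0],"twist": 0},{"delta_pos": [-0.0342,0.0146,0],"twist": 0},{"delta_pos": [-0.0342,0.0146,0],"twist": 0},{"delta_pos": [-0.0342,0.0146,0],"twist": 0},{"delta_pos": [-0.0342,0.0146,0],"twist": 0}]'

```text
t: 2.97
position: [0.3589, 0.375, 0.3489]
tool_rot: [180.0, -0.0, 95.7]
ft_force: [1.5, 0.1, 0.2]
gripper_width: 0.0926
```

```bash

python3 -c "
from h import *
go([.6226,-.116,.349],91.3)"
```

```text
t 2.97 pos [0.3589 0.375  0.3489] rot [ 1.7998e+02 -4.0000e-02  9.5700e+01] w 0.0926 F [1.54 0.12 0.17] q [-73.  13.  25. 110.  -6.  59. -39.]
tool delta [-5.147e-01  2.136e-01 -4.000e-04] rows 13.363814579507546
twist 4.400277560977969
```

Call:
step_arm --rows '[{"delta_pos": [-0.0343,0.0143,0],"twist": 0},{"delta_pos": [-0.0343,0.0143,0],"twist": 0},{"delta_pos": [-0.0343,0.0143,0],"twist": 0},{"delta_pos": [-0.0343,0.0143,0],"twist": 0},{"delta_pos": [-0.0343,0.0143,0],"twist": 0},{"delta_pos": [-0.0343,0.0143,0],"twist": 0},{"delta_pos": [-0.0343,0.0143,0],"twist": 0},{"delta_pos": [-0.0343,0.0143,0],"twist": 0},{"delta_pos": [-0.0343,0.0143,0],"twist": 0},{"delta_pos": [-0.0343,0.0143,0],"twist": 0}]'

```text
t: 3.8
position: [0.5353, 0.0478, 0.349]
tool_rot: [180.0, -0.0, 95.7]
ft_force: [1.0, 0.6, 0.4]
gripper_width: 0.0932
```

Call:
step_arm --rows '[{"delta_pos": [-0.0343,0.0143,0],"twist": 0},{"delta_pos": [-0.0343,0.0143,0],"twist": 0},{"delta_pos": [-0.0343,0.0143,0],"twist": 0},{"delta_pos": [-0.0343,0.0143,0],"twist": 0},{"delta_pos": [0,0,0],"twist": 4.4},{"delta_pos": [0,0,0],"twist": 0}]'

```text
t: 4.3
position: [0.6055, -0.0841, 0.3484]
tool_rot: [-180.0, 0.1, 90.8]
ft_force: [-0.0, 0.4, -0.1]
gripper_width: 0.0928
```

```bash

python3 -c "
from h import *
go([.6226,-.116,.2],91.3)
for n in('top','scene'):
  c=ctrl.camera(n);save(c,n+'2.png',(170,130,350,270),4)"
```

```text
t 4.3 pos [ 0.6055 -0.0841  0.3484] rot [-1.7999e+02  6.0000e-02  9.0850e+01] w 0.0928 F [-0.03  0.4  -0.11] q [-23.  22.  37. 100. -15.  63.  20.]
tool delta [-0.032   0.0167  0.1485] rows 3.663760124375785
twist -0.4543729150245781
```

View pics/scene2.png

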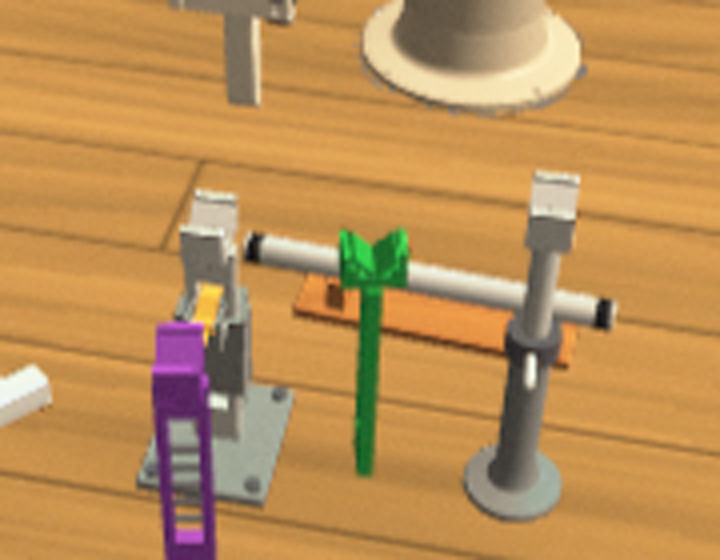

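Call:
step_arm --rows '[{"delta_pos": [-0.016,0.0083,0.02],"twist": 0},{"delta_pos": [-0.016,0.0083,0.02],"twist": 0},{"delta_pos": [0,0,0.03],"twist": 0},{"delta_pos": [0,0,0.018],"twist": 0},{"delta_pos": [0,0,0],"twist": 0}]'

```text
t: 4.82
position: [0.6206, -0.1102, 0.2571]
tool_rot: [-179.7, -0.1, 91.5]
ft_force: [-0.3, 0.7, -0.2]
gripper_width: 0.0928
```

```bash

python3 -c "
from h import *
go([.6226,-.116,.198],91.2)
for n in('top','scene'):
  c=ctrl.camera(n);save(c,n+'3.png',(195,130,325,230),6)"
```

```text
t 4.82 pos [ 0.6206 -0.1102  0.2571] rot [-1.7966e+02 -9.0000e-02  9.1540e+01] w 0.0928 F [-0.35  0.72 -0.22] q [-18.  29.  34. 104. -20.  54.  27.]
tool delta [-0.0059  0.0022  0.0591] rows 1.424577401555399
twist 0.3417651216409183
```

View pics/scene3.png

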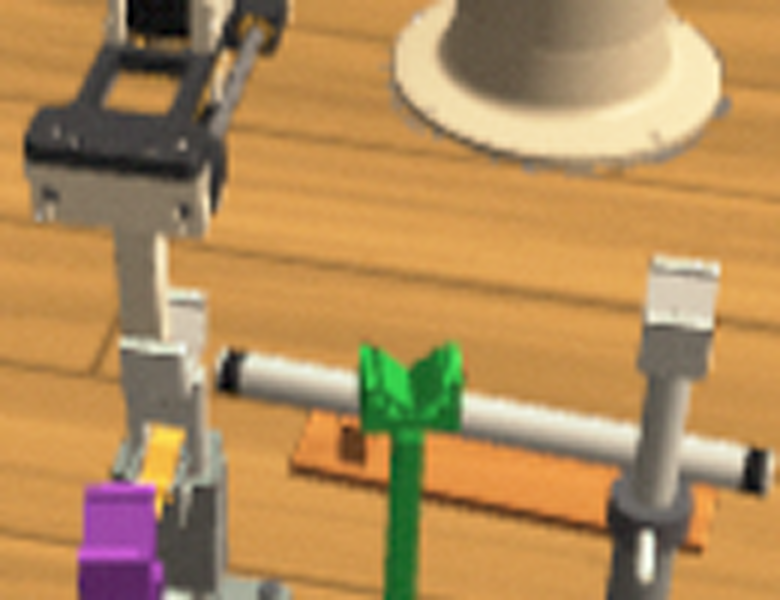

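View pics/top3.png

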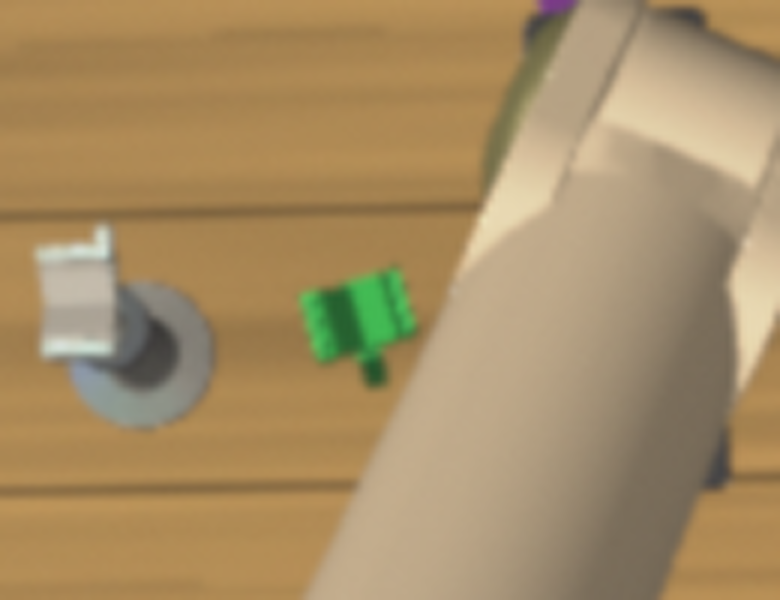

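Call:
step_arm --rows '[{"delta_pos": [-0.0059,0.0022,0.0],"twist": 0.3},{"delta_pos": [0,0,0.015],"twist": 0},{"delta_pos": [0,0,0.015],"twist": 0},{"delta_pos": [0,0,0.015],"twist": 0},{"delta_pos": [0,0,0.014],"twist": 0},{"delta_pos": [0,0,0],"twist": 0},{"delta_pos": [0,0,0],"twist": 0}]' --gripper 90

```text
t: 5.5
position: [0.6254, -0.1189, 0.2027]
tool_rot: [179.9, 0.0, 91.0]
ft_force: [0.2, 0.1, 0.4]
gripper_width: 0.0605
```

```bash

python3 -c "
from h import *
go([.6226,-.116,.198],91.2)
for n in('scene',):
  c=ctrl.camera(n);save(c,n+'4.png',(195,130,325,230),6)"
```

```text
t 5.5 pos [ 0.6254 -0.1189  0.2027] rot [1.7995e+02 1.0000e-02 9.1020e+01] w 0.0605 F [0.2  0.07 0.35] q [-15.  32.  32. 106. -23.  48.  29.]
tool delta [ 0.0029 -0.0028  0.0047] rows 0.14855651228948727
twist -0.17669210059966645
```

View pics/scene4.png

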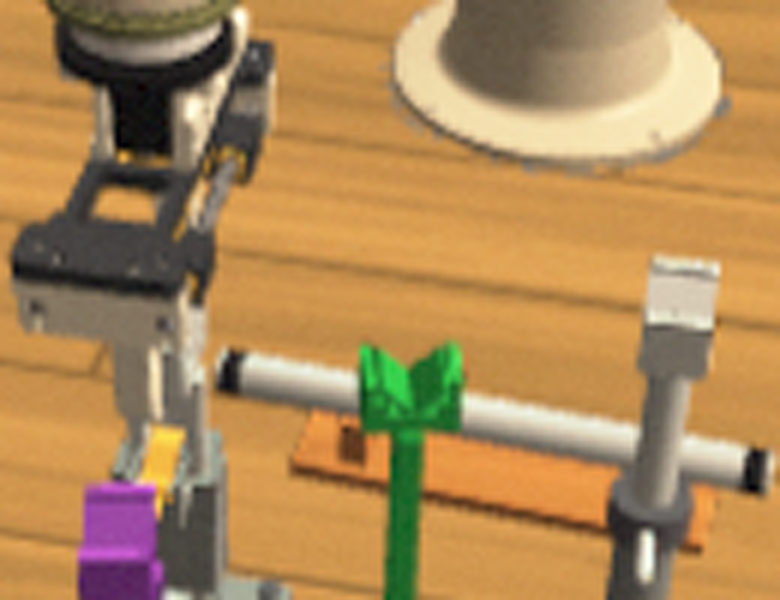

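Call:
step_arm --rows '[{"delta_pos": [0.0029,-0.0028,0.004],"twist": 0},{"delta_pos": [0,0,0],"twist": 0},{"delta_pos": [0,0,0],"twist": 0},{"delta_pos": [0,0,0],"twist": 0}]' --gripper 119

```text
t: 5.88
position: [0.6222, -0.1159, 0.1982]
tool_rot: [180.0, -0.0, 91.0]
ft_force: [-0.1, -1.0, -0.4]
gripper_width: 0.0498
```

```bash

python3 -c "
from h import *
go([.6226,-.116,.198],91.2)
"
```

```text
t 5.88 pos [ 0.6222 -0.1159  0.1982] rot [179.96  -0.    91.  ] w 0.0498 F [-0.06 -0.99 -0.37] q [-15.  32.  32. 107. -23.  47.  29.]
tool delta [-0.0001  0.0004  0.0002] rows 0.010348726734034702
twist -0.20140134357370698
```

Call:
step_arm --rows '[{"delta_pos": [0,0,0],"twist": 0},{"delta_pos": [0,0,0],"twist": 0},{"delta_pos": [0,0,0],"twist": 0}]' --gripper 125

```text
t: 6.13
position: [0.6221, -0.116, 0.1978]
tool_rot: [180.0, 0.0, 91.0]
ft_force: [0.2, -0.5, 0.4]
gripper_width: 0.0475
```

Call:
step_arm --rows '[{"delta_pos": [0,0,0],"twist": 0},{"delta_pos": [0,0,0],"twist": 0},{"delta_pos": [0,0,0],"twist": 0}]' --gripper 128

```text
t: 6.38
position: [0.622, -0.116, 0.1976]
tool_rot: [-180.0, 0.0, 91.0]
ft_force: [-0.6, -0.0, -0.2]
gripper_width: 0.0464
```

Call:
step_arm --rows '[{"delta_pos": [0,0,0],"twist": 0},{"delta_pos": [0,0,0],"twist": 0},{"delta_pos": [0,0,0],"twist": 0},{"delta_pos": [0,0,0],"twist": 0}]' --gripper 255

```text
t: 6.72
position: [0.6222, -0.1159, 0.1976]
tool_rot: [180.0, 0.0, 91.0]
ft_force: [1.7, -0.7, -1.9]
gripper_width: 0.0458
```

Call:
step_arm --rows '[{"delta_pos": [0,0,-0.002],"twist": 0},{"delta_pos": [0,0,-0.003],"twist": 0},{"delta_pos": [0,0,-0.003],"twist": 0},{"delta_pos": [0,0,0],"twist": 0}]'

```text
t: 7.05
position: [0.6218, -0.116, 0.206]
tool_rot: [-180.0, -0.0, 91.0]
ft_force: [1.3, -0.8, -3.8]
gripper_width: 0.0458
```

Call:
step_arm --rows '[{"delta_pos": [0,0,-0.003],"twist": 0},{"delta_pos": [0,0,-0.003],"twist": 0},{"delta_pos": [0,0,-0.003],"twist": 0},{"delta_pos": [0,0,-0.003],"twist": 0},{"delta_pos": [0,0,0],"twist": 0}]'

```text
t: 7.47
position: [0.6219, -0.1161, 0.2183]
tool_rot: [180.0, -0.0, 91.0]
ft_force: [-0.2, -0.7, -6.2]
gripper_width: 0.0458
```

Call:
step_arm --rows '[{"delta_pos": [0,0,-0.003],"twist": 0},{"delta_pos": [0,0,-0.003],"twist": 0},{"delta_pos": [0,0,-0.003],"twist": 0},{"delta_pos": [0,0,-0.003],"twist": 0},{"delta_pos": [0,0,0],"twist": 0},{"delta_pos": [0,0,0],"twist": 0}]'

```text
t: 7.97
position: [0.6221, -0.116, 0.2299]
tool_rot: [180.0, 0.0, 91.0]
ft_force: [0.2, 0.4, -4.6]
gripper_width: 0.0461
```

Call:
step_arm --rows '[{"delta_pos": [0,0,0.001],"twist": 0},{"delta_pos": [0,0,0.001],"twist": 0},{"delta_pos": [0,0,0.001],"twist": 0}]'

```text
t: 8.22
position: [0.6219, -0.1159, 0.2264]
tool_rot: [-180.0, -0.0, 91.0]
ft_force: [1.0, -0.8, -4.9]
gripper_width: 0.0459
```

Call:
step_arm --rows '[{"delta_pos": [0,0,0.001],"twist": 0},{"delta_pos": [0,0,0.001],"twist": 0}]'

```text
t: 8.38
position: [0.622, -0.116, 0.2247]
tool_rot: [-180.0, -0.0, 91.0]
ft_force: [-2.7, 0.9, 5.2]
gripper_width: 0.0461
```

Call:
step_arm --rows '[{"delta_pos": [0,0,0.001],"twist": 0},{"delta_pos": [0,0,0.001],"twist": 0}]'

```text
t: 8.55
position: [0.622, -0.1163, 0.2242]
tool_rot: [180.0, -0.0, 91.0]
ft_force: [-7.2, 2.0, 19.4]
gripper_width: 0.046
```

Call:
step_arm --rows '[{"delta_pos": [0,0,-0.002],"twist": 0},{"delta_pos": [0,0,-0.003],"twist": 0},{"delta_pos": [0,0,-0.003],"twist": 0},{"delta_pos": [0,0,-0.003],"twist": 0},{"delta_pos": [0,0,-0.003],"twist": 0},{"delta_pos": [0,0,0],"twist": 0}]'

```text
t: 9.05
position: [0.6223, -0.116, 0.2371]
tool_rot: [180.0, 0.0, 91.0]
ft_force: [-0.6, 0.2, -5.8]
gripper_width: 0.0458
```

Call:
step_arm --rows '[{"delta_pos": [0,0,-0.003],"twist": 0},{"delta_pos": [0,0,-0.003],"twist": 0},{"delta_pos": [0,0,-0.003],"twist": 0},{"delta_pos": [0,0,-0.003],"twist": 0},{"delta_pos": [0,0,-0.003],"twist": 0},{"delta_pos": [0,0,0],"twist": 0},{"delta_pos": [0,0,0],"twist": 0},{"delta_pos": [0,0,0],"twist": 0}]'

```text
t: 9.72
position: [0.622, -0.1159, 0.2516]
tool_rot: [180.0, 0.0, 91.0]
ft_force: [-0.7, -0.2, -4.8]
gripper_width: 0.0462
```

Call:
step_arm --rows '[{"delta_pos": [0,0,0.0015],"twist": 0},{"delta_pos": [0,0,0.0015],"twist": 0},{"delta_pos": [0,0,0.0015],"twist": 0},{"delta_pos": [0,0,0.0015],"twist": 0},{"delta_pos": [0,0,0.001],"twist": 0},{"delta_pos": [0,0,0],"twist": 0}]'

```text
t: 10.22
position: [0.6219, -0.1159, 0.2443]
tool_rot: [-180.0, -0.0, 91.0]
ft_force: [-0.4, 0.1, -4.8]
gripper_width: 0.0457
```

Call:
step_arm --rows '[{"delta_pos": [0,0,0.001],"twist": 0},{"delta_pos": [0,0,0.0005],"twist": 0},{"delta_pos": [0,0,0],"twist": 0}]'

```text
t: 10.47
position: [0.6221, -0.116, 0.2431]
tool_rot: [180.0, 0.0, 91.0]
ft_force: [-0.1, 0.2, -5.2]
gripper_width: 0.046
```

Call:
step_arm --rows '[{"delta_pos": [0,0,0.0005],"twist": 0},{"delta_pos": [0,0,0.0005],"twist": 0},{"delta_pos": [0,0,0],"twist": 0}]'

```text
t: 10.72
position: [0.6221, -0.1161, 0.2428]
tool_rot: [180.0, -0.0, 91.0]
ft_force: [-2.1, 0.7, 2.9]
gripper_width: 0.0457
```

Call:
step_arm --rows '[{"delta_pos": [0,0,0],"twist": 0},{"delta_pos": [0,0,0],"twist": 0},{"delta_pos": [0,0,0],"twist": 0},{"delta_pos": [0,0,0],"twist": 0}]' --gripper 100

```text
t: 11.05
position: [0.6223, -0.116, 0.2423]
tool_rot: [180.0, 0.0, 91.0]
ft_force: [0.4, 0.0, -0.5]
gripper_width: 0.0566
```

Call:
step_arm --rows '[{"delta_pos": [0,0,-0.015],"twist": 0},{"delta_pos": [0,0,-0.03],"twist": 0},{"delta_pos": [0,0,-0.035],"twist": 0},{"delta_pos": [0,0,-0.035],"twist": 0}]'

```text
t: 11.38
position: [0.6217, -0.116, 0.3581]
tool_rot: [-179.9, 0.0, 91.0]
ft_force: [0.1, 0.3, -0.3]
gripper_width: 0.0567
```

```bash

python3 -c "
from h import *
go([.443,.0178,.15],-3.2)
for n in('scene','top'):
  c=ctrl.camera(n);save(c,n+'5.png',(195,145,335,255),5.7)"
```

```text
t 11.38 pos [ 0.6217 -0.116   0.3581] rot [-1.7993e+02  2.0000e-02  9.0970e+01] w 0.0567 F [ 0.08  0.27 -0.34] q [-20.  24.  37.  96. -16.  65.  23.]
tool delta [ 0.1369 -0.1761  0.2083] rows 7.31870087002892
twist 94.1668614198062
```

View pics/scene5.png

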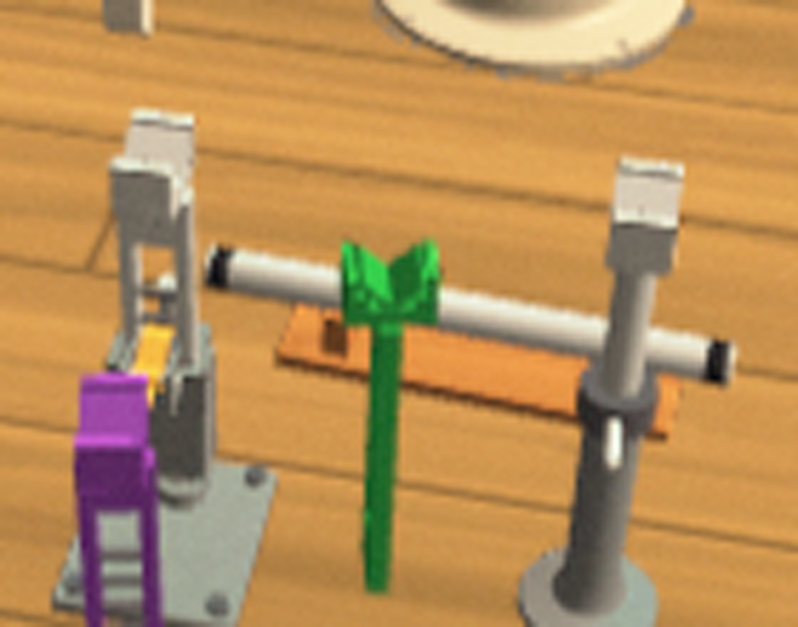

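View pics/top5.png

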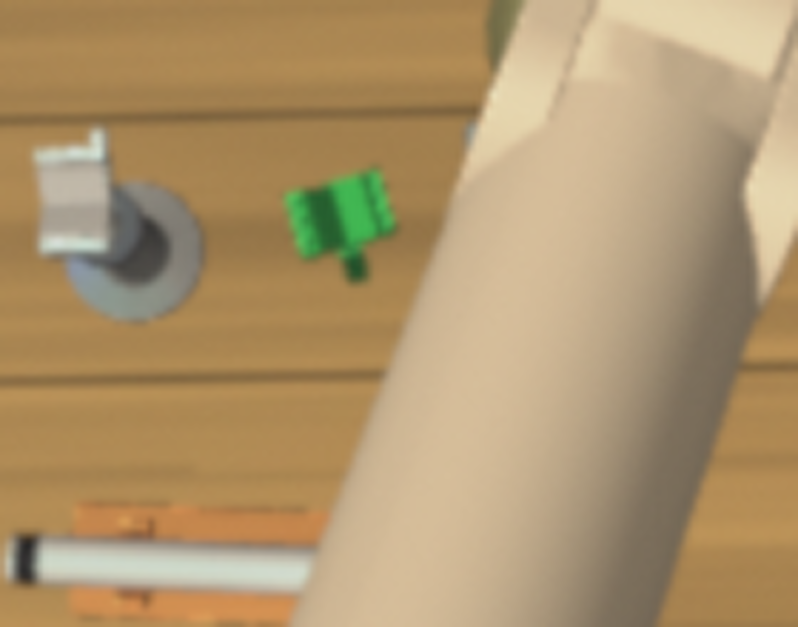

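```bash
python3 - <<'E'
from h import *
import pickle;a,b=pickle.load(open("ab.pkl","rb"))
S=lambda x,y:(x/5.7+195-.5,y/5.7+145-.5)
def zfit(px,xy):
    from scipy.optimize import minimize_scalar as m
    r=m(lambda z:np.linalg.norm(proj(a,[*xy,z])-S(*px)),bounds=(.1,.4),method="bounded");return r.x,r.fun
# pillar mid of strips, and column
for y0,xc,pts in[(-.116,.6221,[((163,114),-.021),((142,163),.021)]),(.1146,.6155,[((650,160),-.021),((645,220),.021)])]:
    for p,dx in pts: print(zfit(p,(xc+dx,y0)))
E
```

```text
(np.float64(0.2781556735531552), np.float64(0.9355686201137543))
(np.float64(0.27962664548640714), np.float64(0.4572701646738413))
(np.float64(0.285174083679517), np.float64(0.8318509248103247))
(np.float64(0.282592110926518), np.float64(0.1557919592573712))
```

Call:
step_arm --rows '[{"delta_pos": [0.0228,-0.0294,0],"twist": 0},{"delta_pos": [0.0228,-0.0294,0],"twist": 0},{"delta_pos": [0.0228,-0.0294,0],"twist": 0},{"delta_pos": [0.0228,-0.0294,0],"twist": 0},{"delta_pos": [0.0228,-0.0294,0.02],"twist": 0},{"delta_pos": [0.0228,-0.0294,0.03],"twist": 0},{"delta_pos": [0,0,0.035],"twist": 2.2},{"delta_pos": [0,0,0.035],"twist": 2.2},{"delta_pos": [0,0,0.035],"twist": 0},{"delta_pos": [0,0,0.035],"twist": 0}]' --gripper 40

```text
t: 12.32
position: [0.4473, 0.0149, 0.1698]
tool_rot: [179.9, 0.0, 86.6]
ft_force: [0.9, 1.8, 0.5]
gripper_width: 0.0788
```

Call:
step_arm --rows '[{"delta_pos": [0,0,0.03],"twist": 0},{"delta_pos": [0,0,0.01],"twist": 0},{"delta_pos": [0,0,0],"twist": 0}]'

```text
t: 12.57
position: [0.446, 0.0142, 0.1288]
tool_rot: [-179.7, 0.1, 86.6]
ft_force: [-1.0, 0.1, -0.2]
gripper_width: 0.0787
```

```bash

python3 -c "
from h import *
go([.443,.0178,.025],86.6)
for n in('scene','top'):
  c=ctrl.camera(n);save(c,n+'6.png',(195,125,335,255),4.5)
  for r in ctrl.spot_in('mandrel',c)[:2]: print(r)"
```

```text
t 12.57 pos [0.446  0.0142 0.1288] rot [-1.7974e+02  1.0000e-01  8.6560e+01] w 0.0787 F [-0.97  0.1  -0.15] q [-27.  26.  26. 133. -26.  25.  16.]
tool delta [ 0.0036 -0.0028  0.1038] rows 2.491229851386145
twist -0.041371381594586865
{'point': [0.4438, -0.0619, 0.0561], 'p': 0.92}
```

View pics/scene6.png

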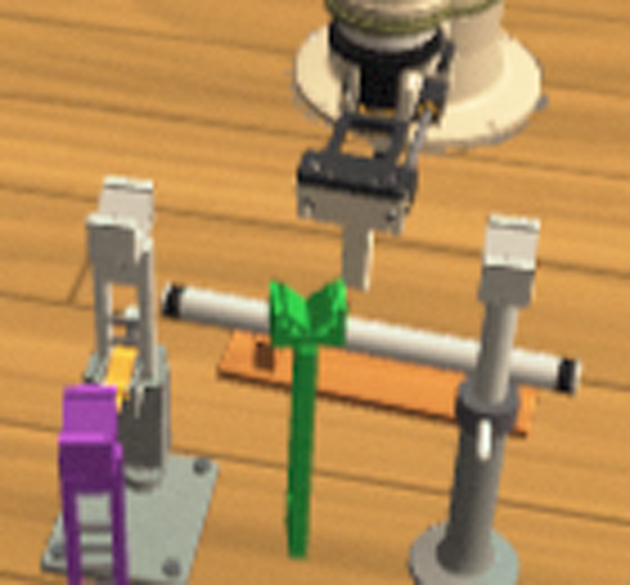

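View pics/top6.png

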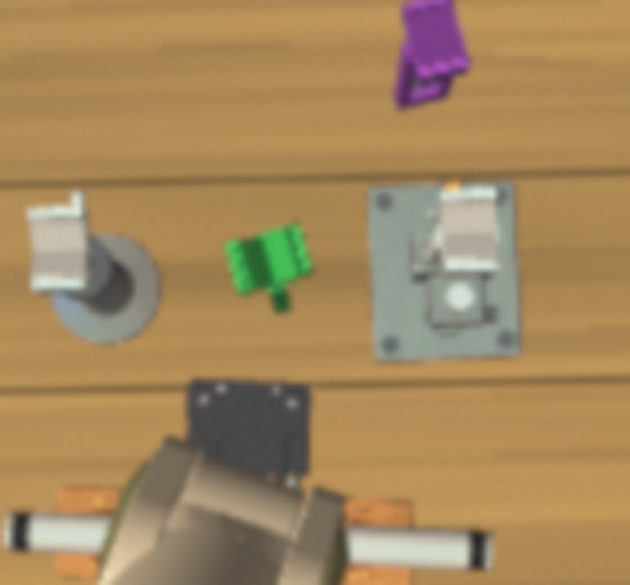

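Column hangs upright; gripper is above the mandrel middle. Descending.

Call:
step_arm --rows '[{"delta_pos": [0.0036,-0.0028,0.02],"twist": 0},{"delta_pos": [0,0,0.02],"twist": 0},{"delta_pos": [0,0,0.02],"twist": 0},{"delta_pos": [0,0,0.02],"twist": 0},{"delta_pos": [0,0,0.015],"twist": 0},{"delta_pos": [0,0,0.008],"twist": 0},{"delta_pos": [0,0,0],"twist": 0}]'

```text
t: 13.35
position: [0.4452, 0.0184, 0.0279]
tool_rot: [-180.0, -0.0, 86.6]
ft_force: [0.3, -0.7, 0.8]
gripper_width: 0.0784
```

```bash

python3 -c "
from h import *
go([.443,.0178,.025],86.6)"
```

```text
t 13.35 pos [0.4452 0.0184 0.0279] rot [-1.800e+02 -1.000e-02  8.658e+01] w 0.0784 F [ 0.28 -0.67  0.82] q [-16.  37.   9. 136. -37.   9.  24.]
tool delta [-0.0007 -0.0022  0.0029] rows 0.08858379440044617
twist -0.01797845745261384
```

Call:
step_arm --rows '[{"delta_pos": [0,-0.0015,0.001],"twist": 0},{"delta_pos": [0,0,0],"twist": 0},{"delta_pos": [0,0,0],"twist": 0},{"delta_pos": [0,0,0],"twist": 0},{"delta_pos": [0,0,0],"twist": 0},{"delta_pos": [0,0,0],"twist": 0}]' --gripper 172

```text
t: 13.85
position: [0.4437, 0.0186, 0.0276]
tool_rot: [180.0, -0.0, 86.6]
ft_force: [-0.2, -0.0, 0.1]
gripper_width: 0.0434
```

Call:
step_arm --rows '[{"delta_pos": [0,0,0],"twist": 0},{"delta_pos": [0,0,0],"twist": 0},{"delta_pos": [0,0,0],"twist": 0}]' --gripper 180

```text
t: 14.1
position: [0.4434, 0.0185, 0.0273]
tool_rot: [180.0, 0.0, 86.6]
ft_force: [0.1, 0.7, 0.7]
gripper_width: 0.0282
```

```bash

python3 -c "
from h import *
go([.443,.0178,.025],86.6)"
```

```text
t 14.1 pos [0.4434 0.0185 0.0273] rot [180.     0.    86.59] w 0.0282 F [0.1  0.67 0.72] q [-16.  37.   9. 137. -37.   9.  24.]
tool delta [-0.0007 -0.0004  0.0023] rows 0.0575362075983593
twist -0.010768595742746356
```

No contact at 28.2 mm, so it's centred. Closing and lifting.

Call:
step_arm --rows '[{"delta_pos": [0,0,0],"twist": 0},{"delta_pos": [0,0,0],"twist": 0},{"delta_pos": [0,0,0],"twist": 0},{"delta_pos": [0,0,0],"twist": 0}]' --gripper 255

```text
t: 14.43
position: [0.4442, 0.0184, 0.0273]
tool_rot: [179.9, 0.0, 86.6]
ft_force: [3.3, 1.1, -1.4]
gripper_width: 0.0249
```

Call:
step_arm --rows '[{"delta_pos": [0,0,-0.003],"twist": 0},{"delta_pos": [0,0,-0.006],"twist": 0},{"delta_pos": [0,0,-0.012],"twist": 0},{"delta_pos": [0,0,-0.015],"twist": 0},{"delta_pos": [0,0,0],"twist": 0}]'

```text
t: 14.85
position: [0.443, 0.0186, 0.0649]
tool_rot: [180.0, -0.0, 86.6]
ft_force: [0.0, 0.1, -6.1]
gripper_width: 0.0251
```

```bash

python3 -c "
from h import *
go([.443,.0178,.32],91.4)
print(ctrl.read_state()['torque'])
for n in('scene',):
  c=ctrl.camera(n);save(c,n+'7.png',(195,125,335,255),4.5)"
```

```text
t 14.85 pos [0.443  0.0186 0.0649] rot [ 1.7998e+02 -3.0000e-02  8.6590e+01] w 0.0251 F [ 0.02  0.12 -6.08] q [-20.  33.  15. 136. -34.  15.  23.]
tool delta [-7.000e-04  2.000e-04 -2.551e-01] rows 6.116800033325543
twist -4.810630808763705
[-0.09418689  0.07062715 -0.00206632]
```

View pics/scene7.png

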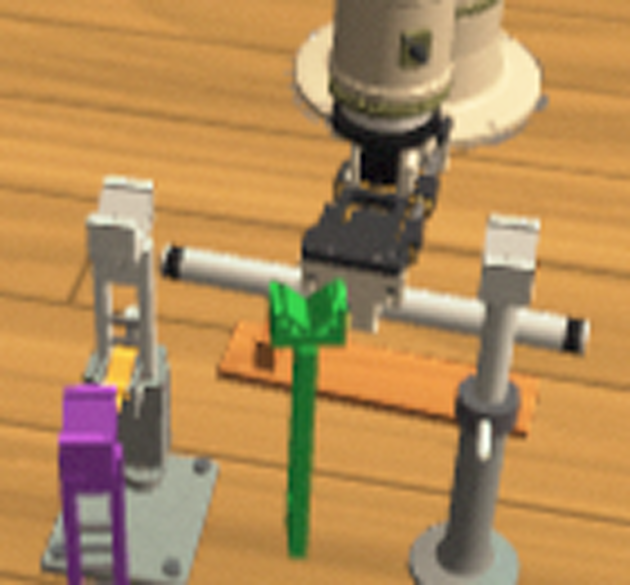

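Call:
step_arm --rows '[{"delta_pos": [0,0,-0.015],"twist": 0},{"delta_pos": [0,0,-0.025],"twist": 0},{"delta_pos": [0,0,-0.03],"twist": -0.6},{"delta_pos": [0,0,-0.03],"twist": -0.6},{"delta_pos": [0,0,-0.03],"twist": -0.6},{"delta_pos": [0,0,-0.03],"twist": -0.6},{"delta_pos": [0,0,-0.03],"twist": -0.6},{"delta_pos": [0,0,-0.03],"twist": -0.6},{"delta_pos": [0,0,-0.025],"twist": -0.6},{"delta_pos": [0,0,-0.015],"twist": -0.6}]'

```text
t: 15.73
position: [0.4432, 0.0185, 0.3248]
tool_rot: [179.9, -0.0, 91.4]
ft_force: [-0.1, 1.2, -5.6]
gripper_width: 0.0252
```

```bash

python3 -c "
from h import *
go([.6187,0.002,.325],91.4)"
```

```text
t 15.73 pos [0.4432 0.0185 0.3248] rot [ 1.7994e+02 -5.0000e-02  9.1430e+01] w 0.0252 F [-0.06  1.23 -5.58] q [-45.   8.  41. 121.  -7.  54.   1.]
tool delta [-2.09e-02  1.75e-01 -1.00e-04] rows 4.227450461196704
twist 0.03356746238654296
```

Call:
step_arm --rows '[{"delta_pos": [-0.002,0.012,0],"twist": 0},{"delta_pos": [-0.003,0.022,0],"twist": 0},{"delta_pos": [-0.004,0.03,0],"twist": 0},{"delta_pos": [-0.004,0.034,0],"twist": 0},{"delta_pos": [-0.004,0.034,0],"twist": 0},{"delta_pos": [-0.003,0.026,0],"twist": 0},{"delta_pos": [-0.001,0.015,0],"twist": 0},{"delta_pos": [0,0.002,0],"twist": 0},{"delta_pos": [0,0,0],"twist": 0},{"delta_pos": [0,0,0],"twist": 0}]'

```text
t: 16.57
position: [0.6175, 0.0017, 0.322]
tool_rot: [-179.8, -0.0, 91.4]
ft_force: [-0.3, -0.6, -6.0]
gripper_width: 0.0253
```

```bash

python3 -c "
from h import *
go([.6187,0.002,.285],91.4)
for n in('scene','top'):
  c=ctrl.camera(n);save(c,n+'8.png',(190,125,330,235),5.7)"
```

```text
t 16.57 pos [0.6175 0.0017 0.322 ] rot [-1.7984e+02 -1.0000e-02  9.1370e+01] w 0.0253 F [-0.29 -0.62 -5.95] q [-32.  25.  39. 101. -18.  61.  15.]
tool delta [0.0003 0.0013 0.037 ] rows 0.8870167181274112
twist -0.03189334578746639
```

View pics/scene8.png

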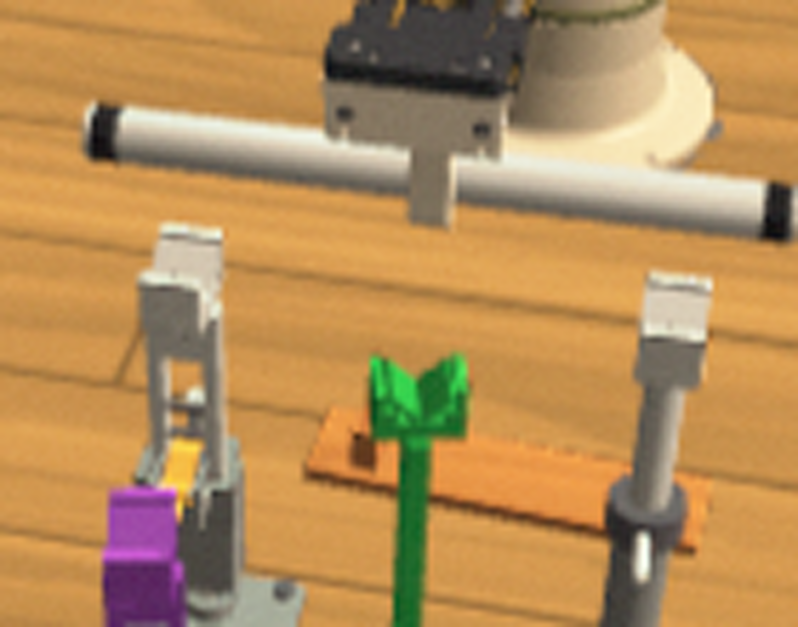

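View pics/top8.png

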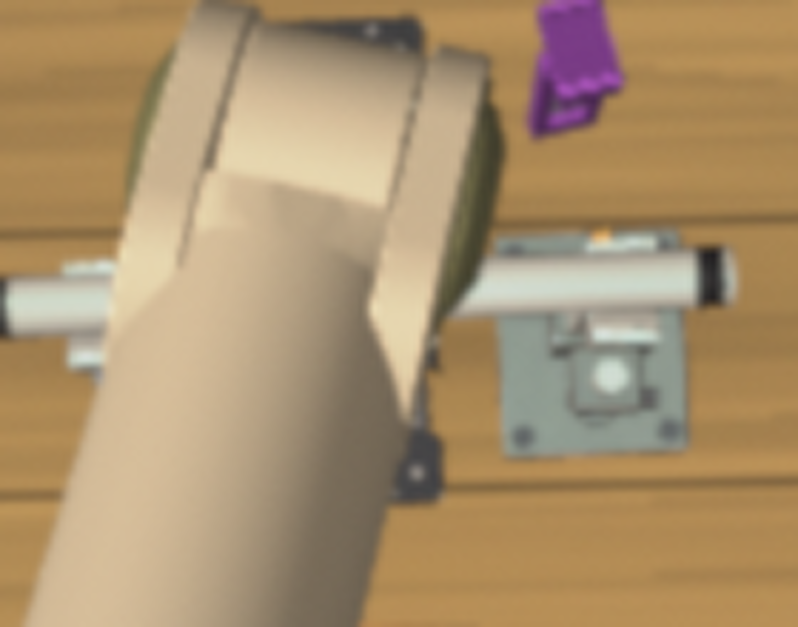

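Call:
step_arm --rows '[{"delta_pos": [0,0.0012,0.005],"twist": 0},{"delta_pos": [0,0,0.008],"twist": 0},{"delta_pos": [0,0,0.008],"twist": 0},{"delta_pos": [0,0,0.006],"twist": 0},{"delta_pos": [0,0,0.006],"twist": 0},{"delta_pos": [0,0,0.003],"twist": 0},{"delta_pos": [0,0,0],"twist": 0},{"delta_pos": [0,0,0],"twist": 0}]'

```text
t: 17.33
position: [0.6201, 0.0017, 0.2871]
tool_rot: [-180.0, 0.0, 91.4]
ft_force: [-0.9, -0.5, -6.8]
gripper_width: 0.0252
```

```bash

python3 -c "
from h import *
go([.6187,0.002,.27],91.4)
for n in('scene','top'):
  c=ctrl.camera(n);save(c,n+'9.png',(190,125,330,235),5.7)"
```

```text
t 17.33 pos [0.6201 0.0017 0.2871] rot [-1.7999e+02  1.0000e-02  9.1380e+01] w 0.0252 F [-0.94 -0.5  -6.79] q [-31.  27.  38. 103. -19.  57.  16.]
tool delta [ 0.0004 -0.0014  0.0171] rows 0.41228164927019684
twist -0.016685272653745642
```

View pics/scene9.png

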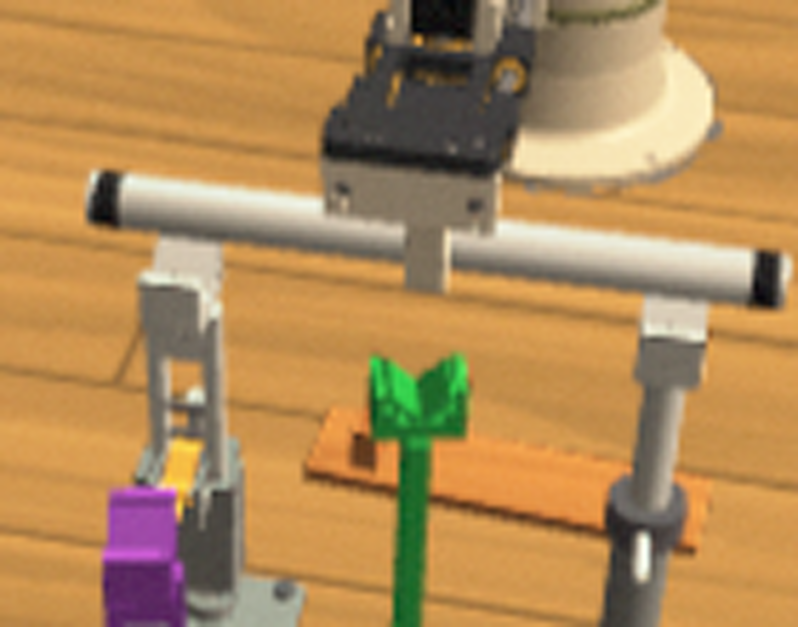

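View pics/top9.png

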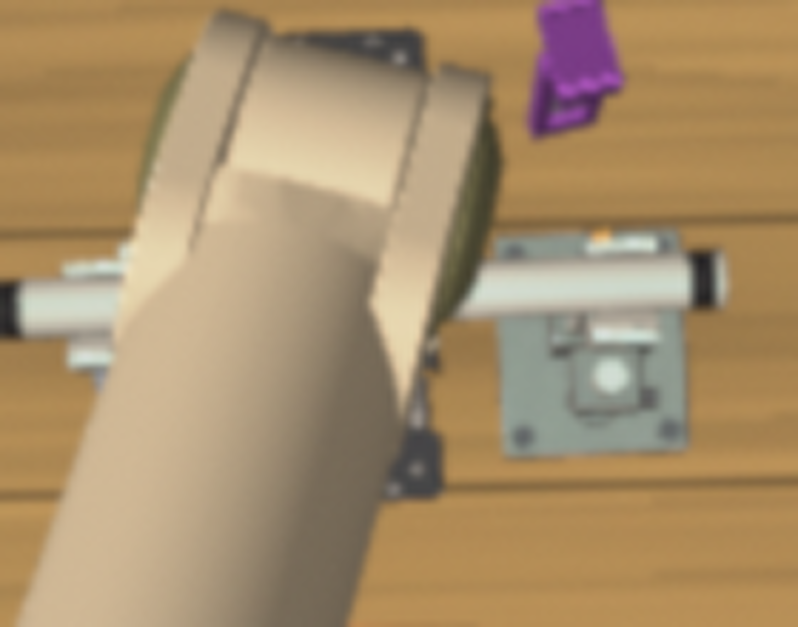

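Call:
step_arm --rows '[{"delta_pos": [0,-0.0012,0.002],"twist": 0},{"delta_pos": [0,0,0.002],"twist": 0},{"delta_pos": [0,0,0.002],"twist": 0},{"delta_pos": [0,0,0.002],"twist": 0},{"delta_pos": [0,0,0.002],"twist": 0},{"delta_pos": [0,0,0.002],"twist": 0},{"delta_pos": [0,0,0],"twist": 0}]'

```text
t: 18.02
position: [0.6187, 0.0018, 0.2747]
tool_rot: [-180.0, 0.0, 91.4]
ft_force: [-0.4, 0.3, -5.7]
gripper_width: 0.0252
```

Call:
step_arm --rows '[{"delta_pos": [0,0,0.001],"twist": 0},{"delta_pos": [0,0,0.001],"twist": 0},{"delta_pos": [0,0,0.001],"twist": 0},{"delta_pos": [0,0,0],"twist": 0}]'

```text
t: 18.35
position: [0.6188, 0.0017, 0.2721]
tool_rot: [-180.0, 0.0, 91.4]
ft_force: [-0.5, -0.5, -6.2]
gripper_width: 0.0254
```

Call:
step_arm --rows '[{"delta_pos": [0,0,0.0008],"twist": 0},{"delta_pos": [0,0,0.0008],"twist": 0},{"delta_pos": [0,0,0],"twist": 0}]'

```text
t: 18.6
position: [0.6188, 0.0017, 0.2705]
tool_rot: [-180.0, 0.0, 91.4]
ft_force: [0.2, 0.9, -6.1]
gripper_width: 0.0255
```

Call:
step_arm --rows '[{"delta_pos": [0,0,0.0008],"twist": 0},{"delta_pos": [0,0,0.0008],"twist": 0},{"delta_pos": [0,0,0],"twist": 0}]'

```text
t: 18.85
position: [0.6189, 0.0017, 0.2689]
tool_rot: [-180.0, 0.0, 91.4]
ft_force: [0.7, -0.3, -5.7]
gripper_width: 0.025
```

Call:
step_arm --rows '[{"delta_pos": [0,0,0.0008],"twist": 0},{"delta_pos": [0,0,0],"twist": 0}]'

```text
t: 19.02
position: [0.6189, 0.0017, 0.2682]
tool_rot: [180.0, 0.0, 91.4]
ft_force: [-0.9, 0.7, -4.5]
gripper_width: 0.0255
```

Call:
step_arm --rows '[{"delta_pos": [0,0,0.0007],"twist": 0},{"delta_pos": [0,0,0],"twist": 0}]'

```text
t: 19.18
position: [0.6189, 0.0016, 0.2675]
tool_rot: [180.0, 0.0, 91.4]
ft_force: [0.3, -0.2, -4.4]
gripper_width: 0.0253
```

Call:
step_arm --rows '[{"delta_pos": [0,0,0.0007],"twist": 0},{"delta_pos": [0,0,0],"twist": 0}]'

```text
t: 19.35
position: [0.619, 0.0016, 0.2669]
tool_rot: [180.0, 0.0, 91.4]
ft_force: [0.5, -0.4, -4.1]
gripper_width: 0.0251
```

```bash

python3 -c "
from h import *
go([.6187,0.002,.266],91.4)
print(ctrl.read_state()['torque'])"
```

```text
t 19.35 pos [0.619  0.0016 0.2669] rot [1.7999e+02 1.0000e-02 9.1380e+01] w 0.0251 F [ 0.49 -0.4  -4.15] q [-30.  28.  37. 105. -20.  54.  17.]
tool delta [ 0.0004 -0.0003  0.0009] rows 0.023479775155571085
twist -0.01845226679569123
[-0.04345207  0.03519512 -0.03972899]
```

Call:
step_arm --rows '[{"delta_pos": [0,0,0.0006],"twist": 0},{"delta_pos": [0,0,0],"twist": 0}]'

```text
t: 19.52
position: [0.619, 0.0016, 0.2663]
tool_rot: [180.0, 0.0, 91.4]
ft_force: [0.6, -0.1, -5.1]
gripper_width: 0.0253
```

Call:
step_arm --rows '[{"delta_pos": [0,0,0.0006],"twist": 0},{"delta_pos": [0,0,0],"twist": 0}]'

```text
t: 19.68
position: [0.6192, 0.0016, 0.2662]
tool_rot: [179.9, -0.0, 91.4]
ft_force: [-1.0, -0.6, -0.4]
gripper_width: 0.025
```

Call:
step_arm --rows '[{"delta_pos": [0,0,0.0005],"twist": 0},{"delta_pos": [0,0,0],"twist": 0}]'

```text
t: 19.85
position: [0.6195, 0.0016, 0.266]
tool_rot: [179.9, -0.0, 91.4]
ft_force: [-1.5, -0.8, 4.4]
gripper_width: 0.0252
```

```bash

python3 -c "
from h import *
print(ctrl.read_state()['torque'])
for n in('scene',):
  c=ctrl.camera(n);save(c,n+'10.png',(190,125,330,235),5.7)"
```

```text
[-0.05127236  0.25859436  0.06220778]
```

View pics/scene10.png

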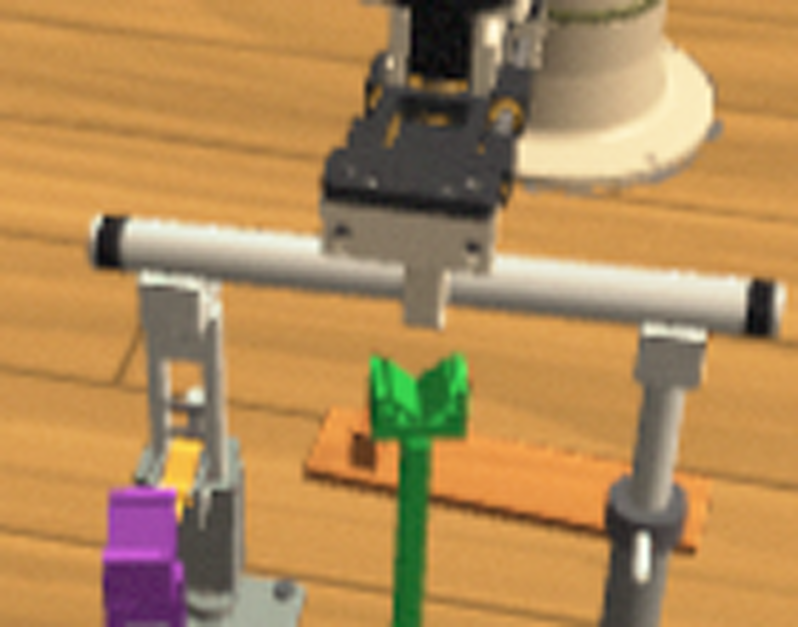

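Call:
step_arm --rows '[{"delta_pos": [0,0,0],"twist": 0},{"delta_pos": [0,0,0],"twist": 0},{"delta_pos": [0,0,0],"twist": 0},{"delta_pos": [0,0,0],"twist": 0}]' --gripper 170

```text
t: 20.23
position: [0.6188, 0.0018, 0.265]
tool_rot: [-180.0, -0.0, 91.4]
ft_force: [0.6, -0.9, -0.1]
gripper_width: 0.0306
```

Call:
step_arm --rows '[{"delta_pos": [0,0,0],"twist": 0},{"delta_pos": [0,0,0],"twist": 0},{"delta_pos": [0,0,0],"twist": 0},{"delta_pos": [0,0,0],"twist": 0}]' --gripper 110

```text
t: 20.57
position: [0.6189, 0.0017, 0.2651]
tool_rot: [180.0, 0.0, 91.4]
ft_force: [0.4, 0.1, -0.5]
gripper_width: 0.0512
```

```bash

python3 -c "
from h import *
go([.6187,0.002,.266],91.4)
for n in('scene',):
  c=ctrl.camera(n);save(c,n+'11.png',(190,125,330,235),5.7)"
```

```text
t 20.57 pos [0.6189 0.0017 0.2651] rot [180.     0.    91.39] w 0.0512 F [ 0.37  0.09 -0.52] q [-30.  28.  37. 105. -20.  54.  17.]
tool delta [ 0.0003 -0.0002 -0.0009] rows 0.022350140133192888
twist -0.012127842221218543
```

View pics/scene11.png

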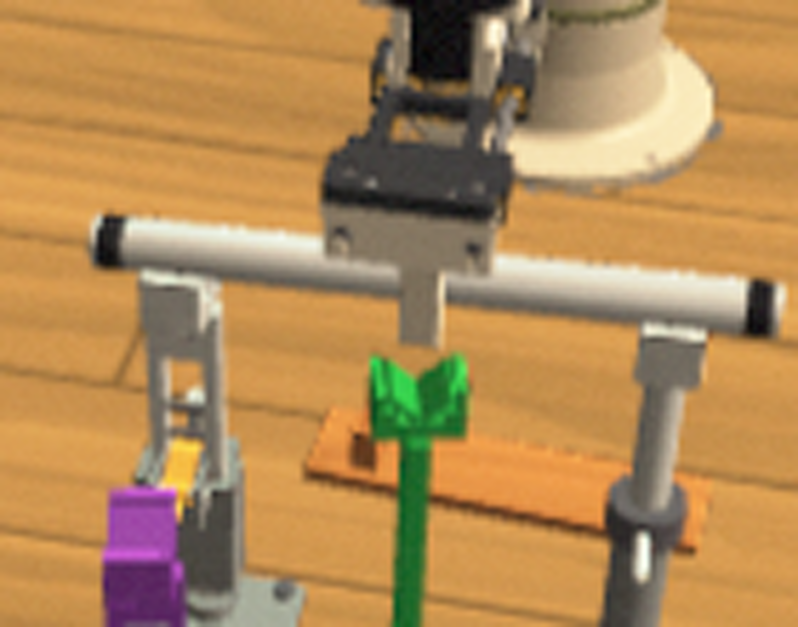

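Mandrel unchanged after release. Retreat straight up, aside, and check.

Call:
step_arm --rows '[{"delta_pos": [0,0,-0.01],"twist": 0},{"delta_pos": [0,0,-0.02],"twist": 0},{"delta_pos": [0,0,-0.03],"twist": 0},{"delta_pos": [0,0,-0.035],"twist": 0},{"delta_pos": [0,0,-0.035],"twist": 0},{"delta_pos": [0,-0.03,0],"twist": 0},{"delta_pos": [0,-0.035,0],"twist": 0},{"delta_pos": [0,-0.035,0],"twist": 0},{"delta_pos": [0,-0.03,0],"twist": 0},{"delta_pos": [0,0,0],"twist": 0}]'

```text
t: 21.45
position: [0.4841, -0.0029, 0.3959]
tool_rot: [-179.9, -0.2, 91.3]
ft_force: [-0.3, -1.5, -0.5]
gripper_width: 0.0531
```

```bash

python3 -c "
from h import *
go([.6187,0.002,.266],91.4)
for n in('scene','top'):
  c=ctrl.camera(n);save(c,n+'12.png',(100,105,400,305),2.6)
  for l in ('tin','bangle','hammer'): print(l,[(np.round(r['point'],3),round(r['p'],2)) for r in ctrl.spot_in(l,c)[:2]])"
```

```text
t 21.45 pos [ 0.4841 -0.0029  0.3959] rot [-1.7992e+02 -1.7000e-01  9.1290e+01] w 0.0531 F [-0.25 -1.48 -0.45] q [-43.   8.  43. 110.  -6.  64.   4.]
tool delta [0.0015 0.1349 0.1297] rows 4.487951245223991
twist -0.10754022519208206
tin [(array([0.742, 0.312, 0.053]), 0.77)]
bangle [(array([0.54 , 0.33 , 0.005]), 0.77)]
hammer [(array([ 0.615, -0.318,  0.017]), 0.84)]
tin [(array([ 0.433, -0.071,  0.01 ]), 0.75), (array([0.715, 0.308, 0.06 ]), 0.6)]
bangle [(array([0.541, 0.334, 0.011]), 0.42)]
hammer [(array([ 0.588, -0.342,  0.027]), 0.92)]
```

View pics/scene12.png

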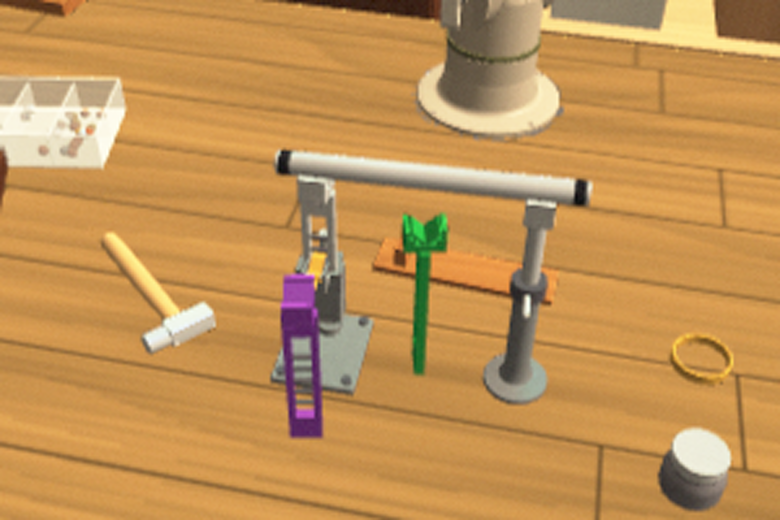

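View pics/top12.png

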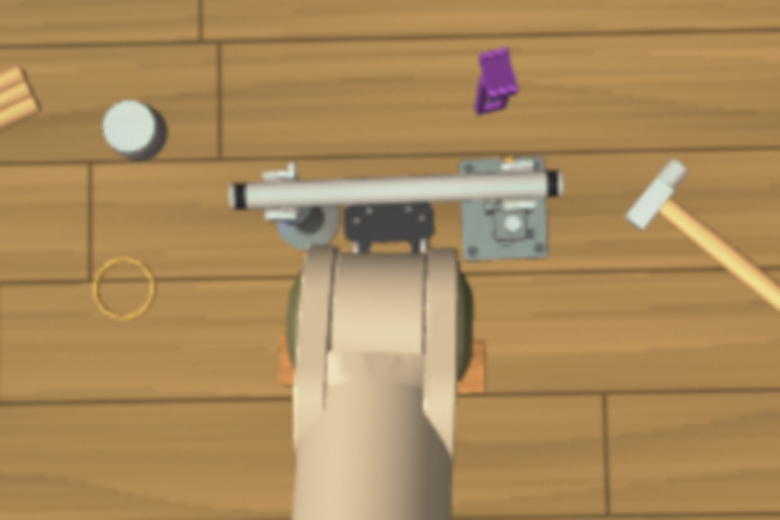

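```bash
python3 -c "
from rig import ctrl
print(ctrl.hand_in())"
```

```text
the job is handed in; nothing more can be done
None
```

The job is done and handed in: the column hangs on its pawl at the nearest notch, and the mandrel lies in both V rests. The hand-in reports no verdict, so this rests on my own checks. The last clock reading before hand-in was 21.5 s of the 51 s allowed.

- **Column:** I raised the grey column and felt the first catch at about 27 mm. I then raised it one more rung and let it down until the pawl carried it at about 45 mm, and released it. In the pictures its V rest is about 5 ± 2 mm below the pillar's. The next notch up would have been about 13 mm too high.
- **Mandrel:** I took it from the cradle and lowered it in steps of under 1 mm. It touched the pillar first, then settled on the column. The wrist force, which had carried the mandrel's weight, showed 4.4 N pressing down before I let go.
- **Last checks:** The mandrel did not move when released and lies along the groove line at about 1.4° in the robot's frame, roughly 0.4° from the stand's y axis. The arm is clear.
- **Bystanders:** Hammer, bangle and tin are within a few millimetres of where they were first seen. The purple and green look-alikes were not touched.

One reading disagreed. From the top camera, the network's best match for the tin was a false one at about (0.43, -0.07), under the arm. The pictures and its other detections show the tin unmoved.

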